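Trace the sprung trip bar from green lamp to red lamp

ROBOT

A 6-joint arm with a two-finger parallel gripper is mounted at the origin on the work surface. World frame = base frame: x ahead of the robot, y to its left, z up, the work surface at z = 0. Lengths are in m, angles in degrees, forces in N, time in s.
With the tool pointing down it reaches from about 0.325 to 0.85 m from the base axis. Payload 15.5 kg.
Tool frame: the origin (TCP) lies on the centre line of the jaws, within the pads' length; the fingertips stand 11 mm ahead of it and the grasp point (between the pads) lies 8 mm behind it (env.tcp_to_tips is the distance from the TCP to the fingertips, in m); z points along the fingers, y is the line along which they close (so a half turn about z gives the same grasp; the last joint's range is limited). The gripper opens to 91 mm and grips with 3 to 60 N. Pads are 32 mm wide; open, the fingers measure 118 mm over their backs; the gripper's body (76 mm by 178 mm) begins 60 mm behind the grasp point.
Start: joints at [65.919, 28.281, 77.091, -0, 74.628, -5.472], TCP at [0.199, 0.592, 0.225] pointing down, gripper open.
Joint ranges: [-166.48, 166.48], [-47.26, 123.95], [12.59, 153.08], [-70.14, 250.14], [6.76, 159.57], [-176.63, 176.63]. Speed limits (degrees/s): [108.29, 108.29, 147.25, 172.46, 172.46, 172.46].

INTERFACE

Orientations are given as [roll, pitch, yaw] about the fixed x, y, z axes, in that order (R = Rz(yaw) Ry(pitch) Rx(roll)).
In Python, from rig import env, eyes gives the robot as it stands.
- The arm moves only by the tool jog_arm, never from a script. Its arguments are lists of equal length, an entry for each row: "twist": the turn, a rotation vector about the tool's x, y, z in rad, a list of three; "offset": the shift along the tool's x, y, z in mm, a list of three; "claw": the finger opening in mm, from 0 to 91.2. A call has 1 to 12 rows; each row shifts and turns the commanded pose from where the row before left it, along the tool's axes as they then stand; what a row does not reach is not made up. A row lasts 1/8 s, in which the tool goes at most 62.5 mm and 10.7 degrees, less where a joint would pass 70% of its speed; a pose out of reach is approached as far as the arm can. A call with a gripper value outside its range is refused whole. The fingers move at their own pace and stop on an object; "squeeze" is the grip in N (left out, the last holds). Time passes only in rows, so rows that do not move let the fingers close. It gives the time, the measured TCP pose, the force, the opening and the grip force at its end, in the units of the state.
- env.sense(): the state, without advancing time (a new reading comes with each control period).
- eyes.get_image(name): name is "scene" or "top"; returns a dict with "frame" (400x640x3 uint8, red, green, blue), "range_z" (400x640 float32, m along the optical axis (not along the pixel's ray), 0 where there is no reading), "intrinsics" (3x3 intrinsics, pixels), "k1" (the pictures are not rectified: a ray, as slopes to the right and down, at radius r is drawn at 1 + k1 r^2 times it, then the intrinsics apply), "R" (3x3) and "t" (3): a world point X has camera coordinates R X + t. Camera axes: x right, y down, z forward; pixel columns grow to the right and rows downward; lengths in m; the calibration is good to about 2 mm. A picture is of the moment at which its call begins.
- env.finish_job(): hands the job in; it is judged then, once.
Trained networks look in a picture, given as the dict that the camera call returned (one of the last four; its "shot" number tells which), for a name from the list of things; names that differ only in an ending like _2 or _b are one class to them, and where a whole thing is asked for, a point or a joint stands for the part that bears it (a point fixed in the world has none). Each returns a list of dicts, best first, with "conf" (0 to 1); they miss things now and then, are a little off and sometimes report something else, mostly with a low value. They report only what shows in the picture. A call takes as long as a camera call. They do not tell look-alikes from the thing itself.
- eyes.trace(target, picture): "region" (400x640 bool, what is visible of it).
- eyes.spot_point(target, picture): "at" ([x, y, z] in m, in world coordinates, good to about 4 mm: a listed point, or the origin of a listed thing).
The state is a dict: "t": time; "q": joint angles; "qd": joint speeds; "joint_efforts": joint torques, N m; "tool_pos": TCP position; "orientation": TCP orientation; "ft_force": force on the tool from outside, world axes, zero at the start; "ft_torque": the same for the moment, N m; "opening": opening from 0.0 (shut) to 1.0 (fully open); "gripper_force": force on a finger pad.
Only numpy, scipy, OpenCV 4.12 (cv2) and the standard library are available. Lean on these libraries where they do the work, as an engineer would, in place of code of your own. Each camera call takes 0.05 s, during which the arm holds its last target. There are 200 camera calls.

TASK

Test the yellow curved trip bar: set the fingertips on the black band nearest the green lamp so that the bar sinks a little, then run them along the curve over every band to the one nearest the red lamp, keeping the bar lightly pressed all the way, without lifting off and without pushing it down to its stop. Then lift clear so that it springs back up. Only touch the bar from above, grip nothing, and leave the tool holder, case, screw rack and wrench where they are.

Things in the scene. Friction and masses are not known exactly. Their poses are not given: they have to be found in the camera images.
- trip_bar (a joint): how far the yellow trip bar is pressed down, in m: 0 = up (released), 0.012 = on its lower stop. The rigid bar is guided, so all of it sinks level wherever it is pressed; it starts to sink at 1.5 N and needs 0.7 N more per mm (10 N at the stop), and springs back up when released.
- trip_base: fixed blue carrier, 34 mm wide, 40 mm high, with the yellow trip bar above it (24 mm wide, flat level top 70 mm above the bench). Both form an arc of radius 280 mm (bar centre line), 360 mm long. Origin: on the bench under the arc's middle; own z up; the arc's centre lies 280 mm along own -x, on the robot's side. Dark foot 60 mm wide.
- mark1 (a point): centre of a 10 mm wide black band on top of the yellow bar, on its centre line: the first, at the carrier's own +y end. The five bands follow the arc 76 mm apart; the end bands lie 29 mm from the bar's tips. The point lies on the bar's top face, 70 mm above the bench when the bar is up.
- mark2 (a point): centre of a 10 mm wide black band on top of the yellow bar, on its centre line: between mark1 and mark3. The five bands follow the arc 76 mm apart; the end bands lie 29 mm from the bar's tips. The point lies on the bar's top face, 70 mm above the bench when the bar is up.
- mark3 (a point): centre of a 10 mm wide black band on top of the yellow bar, on its centre line: the middle of the arc. The five bands follow the arc 76 mm apart; the end bands lie 29 mm from the bar's tips. The point lies on the bar's top face, 70 mm above the bench when the bar is up.
- mark4 (a point): centre of a 10 mm wide black band on top of the yellow bar, on its centre line: between mark3 and mark5. The five bands follow the arc 76 mm apart; the end bands lie 29 mm from the bar's tips. The point lies on the bar's top face, 70 mm above the bench when the bar is up.
- mark5 (a point): centre of a 10 mm wide black band on top of the yellow bar, on its centre line: the last, at the carrier's own -y end. The five bands follow the arc 76 mm apart; the end bands lie 29 mm from the bar's tips. The point lies on the bar's top face, 70 mm above the bench when the bar is up.
- green_lamp: green dome lamp on a black foot, 40 mm across, 60 mm high, fixed to the bench just beyond one end of the bar, about 61 mm from that end's band; which end varies. Origin at the centre of its underside.
- red_lamp: red dome lamp, same size, just beyond the other end of the bar. Origin at the centre of its underside.
- tool_holder: bystander: steel taper tool holder standing upright on the hollow side of the bar, 63 mm across the flange, 114 mm high, 0.8 kg. Origin at the centre of its underside. Leave alone.
- insert_case: bystander: teal plastic case with a white label, 84 x 114 x 46 mm, on the far side of the bar. Origin at the centre of its underside. Leave alone.
- screw_rack: bystander: wooden block 50 x 150 x 30 mm with two rows of black cap screws of rising length, up to 68 mm high in all, on the far side of the bar. Origin at the centre of its underside. Leave alone.
- wrench: bystander: wrench 150 mm long lying flat on the bench on the robot's side of the bar. Leave alone.
Mind the look-alikes: they are no part of the job. Leave any purple look-alike of the green_lamp alone.

How it is judged:
By the outcome, as a careful person would: the job done as asked, in the order asked, and still so for the second after the job is handed in, with the robot touching nothing.
It also fails if it takes over 51 s, if anything falls off the work surface, if the arm or the gripper's body presses on something with over 40 N, if the wrist force passes 120 N, or if a joint passes its speed limit or range.

## Working session

There is one attempt and no reset: what is moved stays moved. The work goes in short steps, Python scripts to look and compute and a tool call to move; the robot and the scene stay as the last step left them, time stands still between calls to the robot, and variables do not carry over. Pictures are saved under pics/ and viewed, at most 10 in all, crops included, and the job is handed in when it is done.

Besides the shell and the picture viewer there is one more tool, called after "Request:" as name(argument=value, ...), one argument or row to a line, values as JSON. jog_arm: Moves the arm, as the interface text tells. Its arguments: {"type":"object","properties":{"twist":{"type":"array","items":{"type":"array","items":{"type":"number"}}},"offset":{"type":"array","items":{"type":"array","items":{"type":"number"}}},"claw":{"type":"array","items":{"type":"number"}},"squeeze":{"type":"number"}},"required":["twist","offset","claw"]}

```bash
mkdir -p pics; ls; python3 - <<'E'
from rig import env, eyes
import cv2
for n in ("top","scene"):
    p=eyes.get_image(n); cv2.imwrite(f"pics/{n}0.png",p["frame"][:,:,::-1])
    for t in ["mark1","mark2","mark3","mark4","mark5","trip_base","green_lamp","red_lamp","tool_holder","insert_case","screw_rack","wrench"]:
        print(n,t,[(round(d["conf"],2),[round(float(v),4) for v in d["at"]]) for d in eyes.spot_point(t,p)][:3])
print(env.sense(), env.tcp_to_tips)
E
```

```text
pics
top mark1 [(0.97, [0.6393, 0.0789, 0.0704]), (0.84, [0.5291, -0.1874, 0.0708]), (0.71, [0.6243, -0.0688, 0.0718])]
top mark2 [(0.97, [0.6393, 0.0789, 0.0704]), (0.84, [0.5291, -0.1874, 0.0708]), (0.71, [0.6243, -0.0688, 0.0718])]
top mark3 [(0.97, [0.6393, 0.0789, 0.0704]), (0.84, [0.5291, -0.1874, 0.0708]), (0.71, [0.6243, -0.0688, 0.0718])]
top mark4 [(0.97, [0.6393, 0.0789, 0.0704]), (0.84, [0.5291, -0.1874, 0.0708]), (0.71, [0.6243, -0.0688, 0.0718])]
top mark5 [(0.97, [0.6393, 0.0789, 0.0704]), (0.84, [0.5291, -0.1874, 0.0708]), (0.71, [0.6243, -0.0688, 0.0718])]
top trip_base [(0.79, [0.6213, -0.0684, -0.0025])]
top green_lamp [(0.64, [0.4774, -0.2125, 0.0005]), (0.61, [0.4798, -0.2993, -0.0045]), (0.56, [0.3896, -0.1902, 0.0017])]
top red_lamp [(0.87, [0.6278, 0.139, -0.0032])]
top tool_holder []
top insert_case []
top screw_rack []
top wrench [(0.69, [0.5196, 0.0886, -0.0009]), (0.49, [0.5302, -0.1841, 0.0721])]
scene mark1 [(0.94, [0.5828, -0.1353, 0.0727]), (0.79, [0.6442, 0.0013, 0.0674]), (0.76, [0.6455, 0.0811, 0.0733])]
scene mark2 [(0.94, [0.5828, -0.1353, 0.0727]
[... 835 characters left out ...]
3, -0.2016, -0.0006])]
{'t': 1.3, 'q': array([ 6.59187064e+01,  2.82795128e+01,  7.70906069e+01, -1.77639370e-03,
        7.46293825e+01, -5.47057595e+00]), 'qd': array([-0.00727826, -0.01241806, -0.03763028,  0.05304553,  0.02032306,
       -0.05820444]), 'joint_efforts': array([ 4.10778870e-03, -8.78704047e+01, -3.82236493e+01,  7.07420823e-02,
        4.44717903e-02, -5.39925531e-05]), 'tool_pos': array([0.19945488, 0.59231961, 0.22493837]), 'orientation': array([1.79999668e+02, 1.75252204e-03, 1.61389753e+02]), 'ft_force': array([-0.41999722, -0.01132885,  0.31156903]), 'ft_torque': array([-0.04410639,  0.00749488, -0.02677055]), 'gripper_force': 0.0, 'opening': 0.9974568728137388} 0.011
```

View images.

View pics/top0.png

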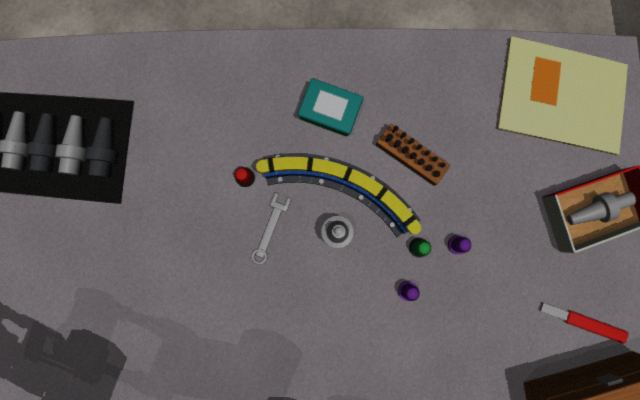

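View pics/scene0.png

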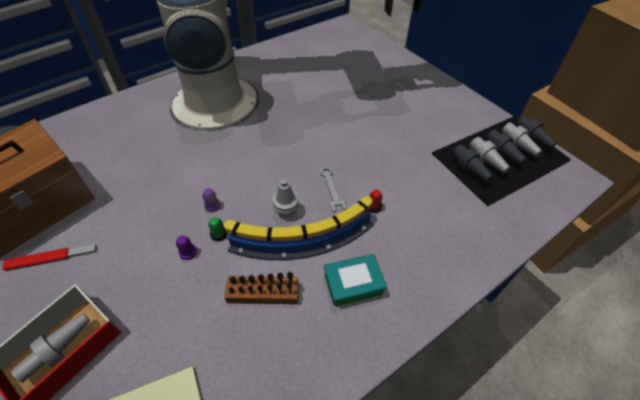

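The top view shows the yellow arc running from the red lamp (243,176) to the green lamp (421,247), with purple look-alikes at (459,244) and (408,291). The tool holder (338,232) is inside the arc, and the rack and case are on the far side. The sweep therefore starts at mark5 (-y end). Next I'll fit the arc.

```bash
cat > h.py <<'E'
from rig import env, eyes
import cv2, numpy as np
from scipy.optimize import least_squares
def world(p, v, u, z=None):
    K=p["intrinsics"]; k=p["k1"]
    x=(u-K[0,2])/K[0,0]; y=(v-K[1,2])/K[1,1]; a,b=x.copy(),y.copy()
    for _ in range(20):
        s=1+k*(a*a+b*b); a=x/s; b=y/s
    ray=np.c_[a,b,np.ones_like(a)]@p["R"]; c=-p["R"].T@p["t"]
    if z is None: return c+ray*p["range_z"][v.astype(int),u.astype(int)][:,None]
    return c+ray*((z-c[2])/ray[:,2])[:,None]
E
python3 - <<'E'
from h import *
for n in ("top","scene"):
    p=eyes.get_image(n); hsv=cv2.cvtColor(p["frame"],cv2.COLOR_RGB2HSV)
    m=((hsv[...,0]>20)&(hsv[...,0]<35)&(hsv[...,1]>150)&(hsv[...,2]>60))
    l,lab,st,_=cv2.connectedComponentsWithStats(m.astype(np.uint8))
    v,u=np.nonzero(m); W=world(p,v.astype(float),u.astype(float)); 
    ok=(abs(W[:,2]-.07)<.006)&(W[:,0]>.4)&(W[:,0]<.75)&(abs(W[:,1])<.3)
    print(n,ok.sum(),"z",np.median(W[ok,2]))
    P=world(p,v[ok].astype(float),u[ok].astype(float),.07)
    r=least_squares(lambda c:np.hypot(P[:,0]-c[0],P[:,1]-c[1])-.28,[.35,0],loss="soft_l1",f_scale=.004)
    c=r.x; ang=np.arctan2(P[:,1]-c[1],P[:,0]-c[0]); e=np.percentile(ang,[.3,99.7])
    print("c",c,"rad spread",np.std(np.hypot(*(P[:,:2]-c).T)),"ends",np.degrees(e),"arc",.28*np.ptp(e))
    mid=e.mean()
    print(np.degrees(mid)); rr=np.hypot(*(P[:,:2]-c).T); print("r pct",np.percentile(rr,[1,50,99]))
    h,_=np.histogram((ang-mid)*280,bins=np.arange(-190,191,4)); print(h)
    for i in range(5):
        a=mid+(2-i)*.076/.28; print("mark",i+1,c+.28*np.array([np.cos(a),np.sin(a)]))
    for d in eyes.spot_point("mark1",p): print(round(d["conf"],2),np.round(d["at"],4))
E
```

```text
top 2071 z 0.07084784004460987
c [0.36395828 0.04151545] rad spread 0.007105321458495756 ends [-58.88075085  13.67500816] arc 0.35457432810436634
-22.602871347511734
r pct [0.26756545 0.28001525 0.29188225]
[ 0  0  4 20 23 26 26 26 15  0  9 27 26 27 25 27 27 26 21 29 27 28 26 28
 27 24 27 12  0  9 27 27 26 29 27 26 26 25 27 27 28 24 29 27 26 25 12  0
 14 27 26 27 27 27 25 28 25 28 25 25 26 26 28 25 28  6  0 19 27 27 28 29
 27 26 26 25 25 26 27 28 27 25 25 26  7  0 21 28 24 28 25 18  4  0  0]
mark 1 [0.64088233 0.08290475]
mark 2 [0.64184063 0.00714389]
mark 3 [ 0.62245175 -0.0661002 ]
mark 4 [ 0.5841354  -0.13146443]
mark 5 [ 0.52969718 -0.18416268]
0.8 [ 0.5816 -0.1381  0.0707]
0.75 [0.6356 0.0789 0.0665]
0.75 [0.6446 0.0034 0.0653]
0.62 [ 0.6206 -0.0667  0.0701]
0.59 [ 0.5307 -0.1869  0.0735]
0.54 [ 7.674e-01 -3.690e-02 -6.000e-04]
scene 1451 z 0.07110124419890929
c [0.36804987 0.04087855] rad spread 0.007634932497177592 ends [-59.18717913  13.96200533] arc 0.3574743519329447
-22.612586899855135
r pct [0.26653067 0.27993571 0.2928277 ]
[ 0  0  7 14 18 16 18 18  4  2 16 18 19 19 18 18 20 18 19 19 17 18 19 19
 18 19 18  8  0 16 20 20 20 22 22 21 12 21 18 20 18 19 20 20 17 19 11  0
 12 19 17 19 21 18 17 18 19 18 17 20 19 18 19 19 18 14  0 11 18 17 18 17
 17 18 16 15 18 20 15 16 16 18 15 16 14  1  7 14 14 14 13 11  7  0  0]
mark 1 [0.64498093 0.08222089]
mark 2 [0.64592638 0.00645988]
mark 3 [ 0.62652509 -0.06678093]
mark 4 [ 0.58819765 -0.13213866]
mark 5 [ 0.5337505  -0.18482768]
0.9 [ 0.5295 -0.1854  0.0683]
0.89 [ 0.5842 -0.1369  0.071 ]
0.88 [ 0.6239 -0.0668  0.0736]
0.82 [0.6425 0.0792 0.074 ]
0.77 [0.6449 0.0047 0.0678]
```

Request:
jog_arm(
  twist=[
    [0, 0, 0.156],
    [0, 0, 0.156],
    [0, 0, 0.156],
    [0, 0, 0.156],
    [0, 0, 0.156],
    [0, 0, 0.156],
    [0, 0, 0.156],
    [0, 0, 0.154],
    [0, 0, 0],
  ],
  offset=[
    [0, 0, 0],
    [0, 0, 0],
    [0, 0, 0],
    [0, 0, 0],
    [0, 0, 0],
    [0, 0, 0],
    [0, 0, 0],
    [0, 0, 0],
    [0, 0, 0],
  ],
  claw=[0, 0, 0, 0, 0, 0, 0, 0, 0],
  squeeze=5,
)

```text
t: 2.62
tool_pos: [0.1994, 0.5923, 0.2249]
orientation: [-180.0, 0.0, 90.0]
ft_force: [-0.3, -0.5, 0.5]
opening: 0.045
gripper_force: 0.0
```

Request:
jog_arm(
  twist=[
    [0, 0, 0],
    [0, 0, 0],
    [0, 0, 0],
    [0, 0, 0],
    [0, 0, 0],
    [0, 0, 0],
    [0, 0, 0],
    [0, 0, 0],
    [0, 0, 0],
    [0, 0, 0],
    [0, 0, 0],
    [0, 0, 0],
  ],
  offset=[
    [-41, 17.5, 0],
    [-41, 17.5, 0],
    [-41, 17.5, 0],
    [-41, 17.5, 0],
    [-41, 17.5, 0],
    [-41, 17.5, 0],
    [-41, 17.5, 0],
    [-41, 17.5, 0],
    [-41, 17.5, 0],
    [-41, 17.5, 0],
    [-41, 17.5, 0],
    [-41, 17.5, 0],
  ],
  claw=[0, 0, 0, 0, 0, 0, 0, 0, 0, 0, 0, 0],
)

```text
t: 4.12
tool_pos: [0.41, 0.0989, 0.2251]
orientation: [180.0, -0.0, 90.3]
ft_force: [0.4, 1.4, -0.2]
opening: 0.008
gripper_force: 0.0
```

Request:
jog_arm(
  twist=[
    [0, 0, 0],
    [0, 0, 0],
    [0, 0, 0],
    [0, 0, 0],
    [0, 0, 0],
    [0, 0, 0],
    [0, 0, 0],
    [0, 0, 0],
    [0, 0, 0],
  ],
  offset=[
    [-41, 17.5, 0],
    [-41, 17.5, 0],
    [-41, 17.5, 0],
    [-41, 17.5, 0],
    [-41, 17.5, 0],
    [-41, 17.5, 0],
    [-39, 17.5, 0],
    [0, 0, 0],
    [0, 0, 0],
  ],
  claw=[0, 0, 0, 0, 0, 0, 0, 0, 0],
)

```text
t: 5.25
tool_pos: [0.5316, -0.1843, 0.2247]
orientation: [-180.0, -0.0, 90.1]
ft_force: [-0.6, 0.2, 0.2]
opening: 0.004
gripper_force: 0.0
```

Request:
jog_arm(
  twist=[
    [0, 0, 0],
    [0, 0, 0],
    [0, 0, 0],
    [0, 0, 0],
    [0, 0, 0],
  ],
  offset=[
    [0, 0, 40],
    [0, 0, 40],
    [0, 0, 30],
    [0, 0, 18],
    [0, 0, 0],
  ],
  claw=[0, 0, 0, 0, 0],
)

```text
t: 5.88
tool_pos: [0.531, -0.1834, 0.0962]
orientation: [-179.9, -0.1, 90.1]
ft_force: [-0.2, 0.8, 1.0]
opening: -0.001
gripper_force: 0.0
```

```bash
python3 - <<'E'
from h import *
s=env.sense(); print(s["t"],s["tool_pos"],s["ft_force"])
a=eyes.get_image("top")["frame"][160:300,320:500]; b=eyes.get_image("scene")["frame"][150:290,160:340]
cv2.imwrite("pics/c1.png",cv2.vconcat([cv2.resize(np.ascontiguousarray(i[:,:,::-1]),(386,300),interpolation=cv2.INTER_CUBIC) for i in (a,b)]))
E
```

```text
5.875 [ 0.53099926 -0.18337005  0.09618807] [-0.24245162  0.75090262  1.04665009]
```

View pics/c1.png

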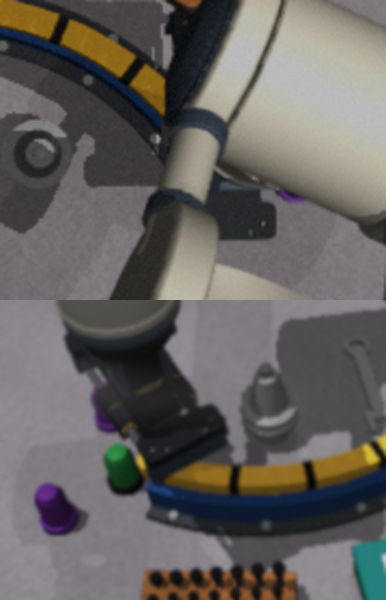

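The fingertips sit over the bar at its green end, in line with the arc. I'll lower until it presses lightly.

Request:
jog_arm(
  twist=[
    [0, 0, 0],
    [0, 0, 0],
    [0, 0, 0],
    [0, 0, 0],
    [0, 0, 0],
    [0, 0, 0],
    [0, 0, 0],
    [0, 0, 0],
  ],
  offset=[
    [-1, 1, 7],
    [0, 0, 4],
    [0, 0, 2],
    [0, 0, 2],
    [0, 0, 2],
    [0, 0, 2],
    [0, 0, 0],
    [0, 0, 0],
  ],
  claw=[0, 0, 0, 0, 0, 0, 0, 0],
)

```text
t: 6.98
tool_pos: [0.533, -0.1857, 0.078]
orientation: [180.0, 0.0, 90.0]
ft_force: [-0.6, 0.8, 4.1]
opening: 0.005
gripper_force: 1.9
```

```bash
python3 - <<'E'
import numpy as np
c=np.array([.366,.0412]); a=np.radians(np.linspace(-53.7,8.5,49)); P=(c+.28*np.c_[np.cos(a),np.sin(a)])*1e3
P[0]=[533,-185.7]; cum=np.round(P-P[0],1); d=np.round(np.diff(cum,axis=0),1)
for i in range(0,48,12): print("end",P[i+12].round(1),[[float(y),float(x),0] for x,y in d[i:i+12]])
E
```

```text
end [ 586.2 -131.8] [[5.0, 3.8, 0], [4.0, 5.0, 0], [4.0, 4.9, 0], [4.1, 4.8, 0], [4.3, 4.7, 0], [4.3, 4.6, 0], [4.5, 4.5, 0], [4.6, 4.4, 0], [4.6, 4.3, 0], [4.8, 4.1, 0], [4.8, 4.1, 0], [4.9, 4.0, 0]]
end [624.5 -66.4] [[5.1, 3.8, 0], [5.1, 3.8, 0], [5.2, 3.6, 0], [5.2, 3.5, 0], [5.4, 3.4, 0], [5.4, 3.3, 0], [5.5, 3.1, 0], [5.6, 3.0, 0], [5.6, 2.9, 0], [5.7, 2.8, 0], [5.8, 2.6, 0], [5.8, 2.5, 0]]
end [643.9   6.8] [[5.9, 2.4, 0], [5.9, 2.2, 0], [6.0, 2.1, 0], [6.0, 2.0, 0], [6.1, 1.8, 0], [6.1, 1.7, 0], [6.1, 1.5, 0], [6.2, 1.4, 0], [6.2, 1.3, 0], [6.2, 1.1, 0], [6.3, 1.0, 0], [6.2, 0.9, 0]]
end [642.9  82.6] [[6.3, 0.7, 0], [6.3, 0.6, 0], [6.4, 0.4, 0], [6.3, 0.3, 0], [6.3, 0.1, 0], [6.3, 0.0, 0], [6.4, -0.2, 0], [6.3, -0.3, 0], [6.3, -0.4, 0], [6.3, -0.6, 0], [6.3, -0.7, 0], [6.3, -0.9, 0]]
```

Request:
jog_arm(
  twist=[
    [0, 0, 0],
    [0, 0, 0],
    [0, 0, 0],
    [0, 0, 0],
    [0, 0, 0],
    [0, 0, 0],
    [0, 0, 0],
    [0, 0, 0],
    [0, 0, 0],
    [0, 0, 0],
    [0, 0, 0],
    [0, 0, 0],
  ],
  offset=[
    [5.0, 3.8, 0.8],
    [4.0, 5.0, 0.7],
    [4.0, 4.9, 0],
    [4.1, 4.8, 0],
    [4.3, 4.7, 0],
    [4.3, 4.6, 0],
    [4.5, 4.5, 0],
    [4.6, 4.4, 0],
    [4.6, 4.3, 0],
    [4.8, 4.1, 0],
    [4.8, 4.1, 0],
    [4.9, 4.0, 0],
  ],
  claw=[0, 0, 0, 0, 0, 0, 0, 0, 0, 0, 0, 0],
)

```text
t: 8.48
tool_pos: [0.5864, -0.1315, 0.0764]
orientation: [180.0, 0.0, 90.0]
ft_force: [-1.7, -2.7, 5.6]
opening: 0.007
gripper_force: 2.5
```

Request:
jog_arm(
  twist=[
    [0, 0, 0],
    [0, 0, 0],
    [0, 0, 0],
    [0, 0, 0],
    [0, 0, 0],
    [0, 0, 0],
    [0, 0, 0],
    [0, 0, 0],
    [0, 0, 0],
    [0, 0, 0],
    [0, 0, 0],
    [0, 0, 0],
  ],
  offset=[
    [5.1, 3.8, 0],
    [5.1, 3.8, 0],
    [5.2, 3.6, 0],
    [5.2, 3.5, 0],
    [5.4, 3.4, 0],
    [5.4, 3.3, 0],
    [5.5, 3.1, 0],
    [5.6, 3.0, 0],
    [5.6, 2.9, 0],
    [5.7, 2.8, 0],
    [5.8, 2.6, 0],
    [5.8, 2.5, 0],
  ],
  claw=[0, 0, 0, 0, 0, 0, 0, 0, 0, 0, 0, 0],
)

```text
t: 9.98
tool_pos: [0.6246, -0.066, 0.0764]
orientation: [180.0, 0.0, 90.0]
ft_force: [-2.4, -3.2, 6.5]
opening: 0.004
gripper_force: 2.5
```

```bash
python3 - <<'E'
from h import *
s=env.sense(); print(s["t"],s["tool_pos"],s["ft_force"])
b=eyes.get_image("scene")["frame"][150:300,190:390]
cv2.imwrite("pics/c2.png",cv2.resize(np.ascontiguousarray(b[:,:,::-1]),(800,600),interpolation=cv2.INTER_CUBIC))
E
```

```text
9.975 [ 0.62461978 -0.06599582  0.07640486] [-2.44417149 -3.20730688  6.46110064]
```

View pics/c2.png

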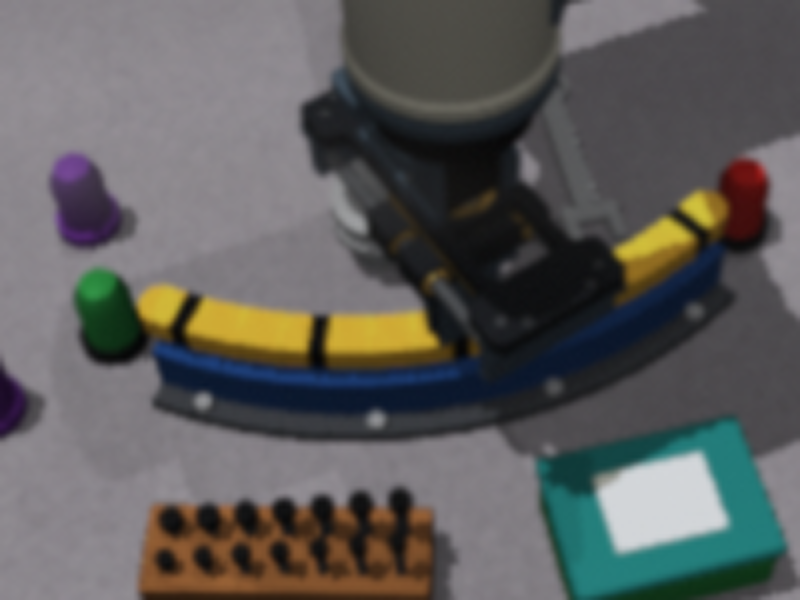

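The fingertips are at the middle band (about (462,345) in the crop), the bar is slightly sunk, and nothing else has been disturbed. Continuing along the arc.

Request:
jog_arm(
  twist=[
    [0, 0, 0],
    [0, 0, 0],
    [0, 0, 0],
    [0, 0, 0],
    [0, 0, 0],
    [0, 0, 0],
    [0, 0, 0],
    [0, 0, 0],
    [0, 0, 0],
    [0, 0, 0],
    [0, 0, 0],
    [0, 0, 0],
  ],
  offset=[
    [5.9, 2.4, 0],
    [5.9, 2.2, 0],
    [6.0, 2.1, 0],
    [6.0, 2.0, 0],
    [6.1, 1.8, 0],
    [6.1, 1.7, 0],
    [6.1, 1.5, 0],
    [6.2, 1.4, 0],
    [6.2, 1.3, 0],
    [6.2, 1.1, 0],
    [6.3, 1.0, 0],
    [6.2, 0.9, 0],
  ],
  claw=[0, 0, 0, 0, 0, 0, 0, 0, 0, 0, 0, 0],
)

```text
t: 11.52
tool_pos: [0.6439, 0.0072, 0.0764]
orientation: [180.0, -0.0, 90.0]
ft_force: [0.2, -4.0, 5.2]
opening: 0.006
gripper_force: 2.5
```

Request:
jog_arm(
  twist=[
    [0, 0, 0],
    [0, 0, 0],
    [0, 0, 0],
    [0, 0, 0],
    [0, 0, 0],
    [0, 0, 0],
    [0, 0, 0],
    [0, 0, 0],
    [0, 0, 0],
    [0, 0, 0],
    [0, 0, 0],
    [0, 0, 0],
  ],
  offset=[
    [6.3, 0.7, 0],
    [6.3, 0.6, 0],
    [6.4, 0.4, 0],
    [6.3, 0.3, 0],
    [6.3, 0.1, 0],
    [6.3, 0.0, 0],
    [6.4, -0.2, 0],
    [6.3, -0.3, 0],
    [6.3, -0.4, 0],
    [6.3, -0.6, 0],
    [6.3, -0.7, 0],
    [6.3, -0.9, 0],
  ],
  claw=[0, 0, 0, 0, 0, 0, 0, 0, 0, 0, 0, 0],
)

```text
t: 13.02
tool_pos: [0.6428, 0.083, 0.0764]
orientation: [180.0, -0.0, 90.0]
ft_force: [1.1, -3.4, 4.9]
opening: 0.005
gripper_force: 2.5
```

```bash
python3 - <<'E'
from h import *
s=env.sense(); print(s["t"],s["tool_pos"],s["ft_force"])
b=eyes.get_image("scene")["frame"][150:300,220:420]
cv2.imwrite("pics/c3.png",cv2.resize(np.ascontiguousarray(b[:,:,::-1]),(800,600),interpolation=cv2.INTER_CUBIC))
E
```

```text
13.025 [0.64281976 0.08302666 0.07643242] [ 1.09340598 -3.35104701  4.90454483]
```

View pics/c3.png

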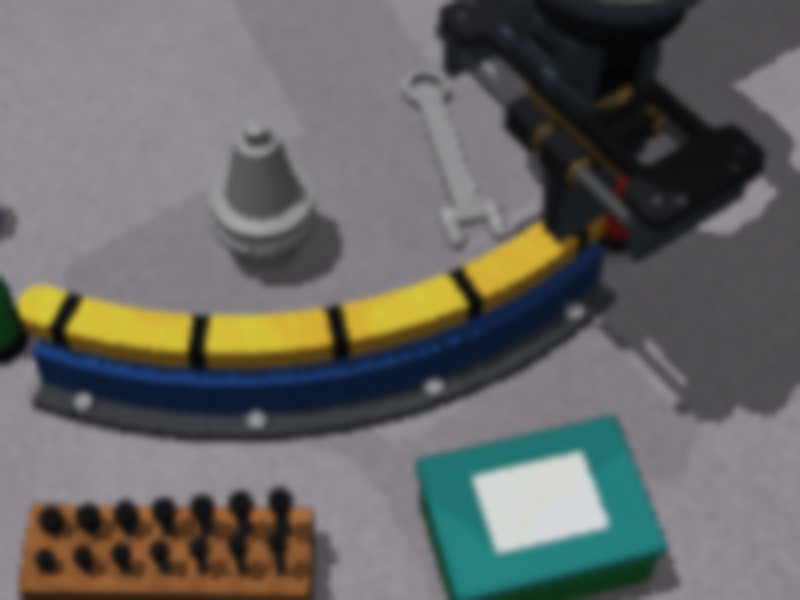

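The fingertips are on the last band (about (580,240) in the crop), next to the red lamp. Now lifting straight up.

Request:
jog_arm(
  twist=[
    [0, 0, 0],
    [0, 0, 0],
    [0, 0, 0],
    [0, 0, 0],
    [0, 0, 0],
    [0, 0, 0],
    [0, 0, 0],
    [0, 0, 0],
    [0, 0, 0],
  ],
  offset=[
    [1, 0, 0],
    [0, 0, 0],
    [0, 0, -4],
    [0, 0, -10],
    [0, 0, -25],
    [0, 0, -35],
    [0, 0, -35],
    [0, 0, 0],
    [0, 0, 0],
  ],
  claw=[0, 0, 0, 0, 0, 0, 0, 0, 0],
)

```text
t: 14.2
tool_pos: [0.6424, 0.0836, 0.1852]
orientation: [-180.0, 0.0, 90.0]
ft_force: [-0.2, -0.4, -0.6]
opening: 0.008
gripper_force: 0.0
```

```bash
python3 - <<'E'
from h import *
s=env.sense(); print(s["t"],s["tool_pos"],s["ft_force"])
p=eyes.get_image("scene"); print([np.round(d["at"],4) for d in eyes.spot_point("mark3",p)])
for t in ("tool_holder","insert_case","screw_rack"): print(t,[np.round(d["at"],4) for d in eyes.spot_point(t,p)][:1])
print(env.finish_job())
E
```

```text
14.2 [0.64244248 0.08356675 0.18521497] [-0.17436641 -0.38873944 -0.60300335]
[array([ 0.5283, -0.1855,  0.0685]), array([0.6447, 0.0792, 0.0715]), array([0.6437, 0.0023, 0.0665]), array([ 0.5846, -0.1354,  0.0702])]
tool_holder [array([ 5.063e-01, -4.810e-02, -5.000e-04])]
insert_case [array([ 0.7671, -0.0371,  0.0022])]
screw_rack [array([ 0.6712, -0.2029, -0.0021])]
the job is handed in; nothing more can be done
None
```

The closed fingertips ran from the green-lamp band over all five bands to the red-lamp band, with the bar about 3–5 mm down at each reading (stop at 12 mm). I then lifted clear, the bar read back at its raised height, nothing else had visibly moved, and the job was handed in at about 14 s.

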